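# Wind the cork out of a vinegar flagon on the bench corkscrew

### The arm

A 7-joint arm with a two-finger parallel gripper is mounted at the origin on a cart in front of the work surface, level with it; the furniture and walls round the work are solid. World frame = base frame: x ahead of the robot, y to its left, z up, the work surface at z = 0. Lengths are in m, angles in rad, forces in N, time in s.
With the tool pointing down it reaches from about 0.4 to 0.85 m from the base axis. Payload 10.4 kg.
Tool frame: the origin (TCP) lies at the very end of the fingers, on their centre line; the grasp point (between the pads) lies 19 mm behind it (manip.pinch_z is the distance from the TCP to the grasp point, in m); z points along the fingers, y is the line along which they close (so a half turn about z gives the same grasp; the last joint's range is limited). The gripper opens to 85 mm and grips with 20 to 120 N. Pads are 22 mm wide; open, the fingers measure 114 mm over their backs; the gripper's body (76 mm by 85 mm) begins 54 mm behind the grasp point. The pads swing forward as they close: fully open they stand 13 mm farther back than shut.
Start: joints at [1.251, 0.332, -0.065, 1.46, 0.022, 1.35, -0.088], TCP at [0.183, -0.598, 0.231] pointing down, gripper open.
Joint ranges: [-2.6, 2.6], [-0.5, 2.12], [-1.47, 1.34], [0.16, 2.42], [-1.27, 4.41], [0.06, 2.06], [-2.6, 2.6]. Speed limits (rad/s): [2.22, 2.22, 2.79, 2.79, 3.14, 3.14, 3.14].

### API

Orientations are given as a unit quaternion [x, y, z, w].
In Python, from workcell import manip gives the robot as it stands. The module is installed in compiled form; this text tells all that it offers.
- The arm moves only by the shell command python3 -m creep 'ROWS' [OPENING] [FORCE]. ROWS is a JSON object of lists of equal length, an entry for each row: "slide": the shift along the tool's x, y, z in m, a list of three; "twist": the turn about the tool's z in degrees. A call has 1 to 8 rows; each row shifts and turns the commanded pose from where the row before left it, along the tool's axes as they then stand; what a row does not reach is not made up. A row lasts 1/8 s, in which the tool goes at most 62.5 mm and 10.7 degrees, less where a joint would pass 70% of its speed; a pose out of reach is approached as far as the arm can. A call with a gripper value outside its range is refused whole. OPENING is the opening in per cent of the stroke, from 0 (shut) to 100 (fully open), set as the call begins (- or left out, the last holds). The fingers move at their own pace and stop on an object; FORCE is the grip in N (left out, the last holds). Time passes only in rows, so rows that do not move let the fingers close. It gives the time, the measured TCP pose, the force, the opening and the grip force at its end, in the units of the state.
- manip.get_obs(): the state, without advancing time (a new reading comes with each control period).
- manip.camera(name): name is "scene" or "top" or "wrist"; returns (picture, depth): 480x640x3 uint8, blue, green, red; 480x640 float32, m along the optical axis (not along the pixel's ray), 0 where there is no reading.
- manip.camera_params(name): a dict with "intrinsics" (3x3 intrinsics, pixels), "R" (3x3) and "t" (3): a world point X has camera coordinates R X + t. Camera axes: x right, y down, z forward; pixel columns grow to the right and rows downward; lengths in m; the calibration is good to about 2 mm. The wrist camera is an equidistant fisheye: a pixel r from the principal point sees the ray r / f radians off the axis. A picture is of the moment at which its call begins: read the wrist's pose just before it. camera_params takes no time and is no camera call; for the wrist camera it gives the pose at the moment of the call.
- manip.hand_in(): hands the job in; it is judged then, once.
The state is a dict: "clock": time; "joint_pos": joint angles; "joint_velocities": joint speeds; "tau": joint torques, N m; "position": TCP position; "ee_rot": TCP orientation; "ft_force": force on the tool from outside, world axes, zero at the start; "torque": the same for the moment, N m; "grip_width": opening from 0.0 (shut) to 1.0 (fully open); "grasp_force": force on a finger pad.
Only numpy, scipy, OpenCV 4.12 (cv2) and the standard library are available. Lean on these libraries where they do the work, as an engineer would, in place of code of your own. Each camera call takes 0.05 s, during which the arm holds its last target. There are 200 camera calls.

### The job

The corkscrew is already driven into the vinegar flagon's cork. Wind the crank clockwise (seen from above) until the cork lets go of the neck and the crank suddenly turns easily, and stop there, within about a third of a turn: wound on, the cork is crushed against the collar at the top. Then take the flagon by its handle, draw it out from under the corkscrew and leave it standing upright on the counter, its middle about 11 cm from the crank's axis, without wrenching it against the corkscrew or disturbing the glass, the bowl and the tin.

Things in the scene. Friction and masses are not known exactly. Their poses are not given: they have to be found in the camera images.
- stand: bench corkscrew fixed to the counter: dark base, column 85 mm behind the crank's axis, aluminium head over the flagon (nose 45 mm across, z 155-219 mm). Origin on the counter under the crank's vertical axis; its -x is the open front where the flagon leaves, z up. Base feet 12 mm high flank the flagon at y = 50-66 mm either side, x = -45 to 55 mm; a padded rest embraces it from behind.
- crank: steel crank on the head; origin on its vertical axis at z = 219.5 mm, arm along its own -x, ending in the knob 55 mm from the axis. Starts at any angle, turns level at constant height; clockwise lifts the cork 8.2 mm a turn. Up to 1/5 turn of free play, then 7-10 N at the knob while the cork grips, under 2 N once it is out.
- crank_knob (a point): centre of the crank's dark wooden knob: upright, 21 mm thick, 40 mm tall (z = 228..268 mm), turning freely on its own vertical pin, so it can be held from above with a steady wrist while it is led round
- crank_axis (a point): point of the stand on the crank's vertical axis, level with the knob's centre (z = 249 mm). How far the cork has still to come is hidden and differs each time: about 1 to 2.6 turns of the crank. When the crank goes slack the cork's foot has just cleared the flagon's lip by about 2 mm.
- flagon: white stoneware flagon, 78 mm across, 150 mm high to its lip, 0.35 to 0.65 kg. Origin at the centre of its underside, z up along its neck. Stands loose on the counter, lip 4.5 mm below the corkscrew's nose; the cork (19 mm, in a 21 mm bore) keeps it there until drawn. Its handle lies along its own -x, towards the stand's open front.
- flagon_handle (a point): point on the outer, nearly upright part of the flagon's loop handle (round bar 12 mm thick, in the flagon's x-z plane), 74.5 mm from the flagon's axis and 80 mm above its underside
- glass: bystander: drinking glass 79 mm across, 87 mm high, origin at the centre of its underside
- bowl: bystander: white bowl 150 mm across, 68 mm high, origin at the centre of its underside
- tin: bystander: food tin 75 mm across, 110 mm high, origin at the centre of its underside
- collar: steel thrust collar at the top of the corkscrew's nose, 39 mm across, fixed to the stand. The cork's head runs up against it and is crushed if the crank is wound on for more than about 0.45 turn (160 degrees) after the cork has let go; the crank gives little warning of this.

How it is judged:
By the outcome, as a careful person would: the job done as asked, in the order asked, and still so for the second after the job is handed in, with the robot touching nothing.
It also fails if it takes over 72 s, if anything falls off the work surface, if the arm or the gripper's body presses on something with over 40 N, if the wrist force passes 120 N, or if a joint passes its speed limit or range.

## Working session

There is one attempt and no reset: what is moved stays moved. The work goes in short steps, Python scripts to look and compute and a shell command to move; the robot and the scene stay as the last step left them, time stands still between calls to the robot, and variables do not carry over. Pictures are saved under pics/ and viewed, at most 10 in all, crops included, and the job is handed in when it is done.

```bash
mkdir -p pics
python3 - <<'E'
from workcell import manip
import cv2,numpy as np
o=manip.get_obs();print({k:np.round(v,3).tolist() for k,v in o.items()})
ims=[]
for n in("scene","top"):
    p,d=manip.camera(n);c=manip.camera_params(n);np.savez(f"{n}.npz",p=p,d=d,**c);cv2.imwrite(f"pics/{n}0.png",p)
    print(n,np.round(c["intrinsics"],1).tolist(),np.round(c["R"],3).tolist(),np.round(c["t"],3).tolist())
E
```

```text
{'clock': 0.0, 'joint_pos': [1.251, 0.333, -0.065, 1.461, 0.022, 1.35, -0.088], 'joint_velocities': [-0.001, -0.0, 0.0, -0.002, -0.003, 0.001, -0.0], 'tau': [0.001, -62.544, 0.05, -39.161, 0.016, 0.01, -0.0], 'position': [0.183, -0.597, 0.231], 'ee_rot': [0.989, 0.148, -0.0, -0.001], 'ft_force': [0.082, -0.125, 0.207], 'torque': [0.022, 0.009, -0.046], 'grasp_force': 0.0, 'grip_width': 1.008}
scene [[461.5, 0.0, 322.2], [0.0, 461.5, 238.9], [0.0, 0.0, 1.0]] [[-0.703, 0.711, 0.009], [0.379, 0.385, -0.842], [-0.602, -0.589, -0.54]] [0.17, -0.124, 1.354]
top [[460.0, 0.0, 326.6], [0.0, 460.0, 235.1], [0.0, 0.0, 1.0]] [[-0.009, -1.0, -0.0], [-0.988, 0.009, -0.156], [0.156, -0.001, -0.988]] [0.204, 0.508, 0.95]
```

View pics/scene0.png

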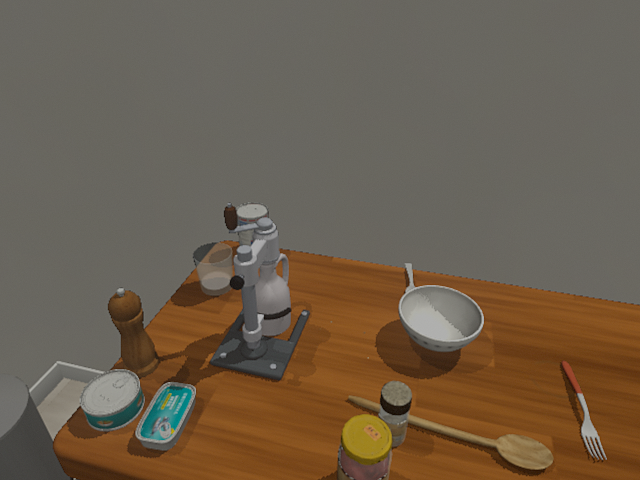

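View pics/top0.png

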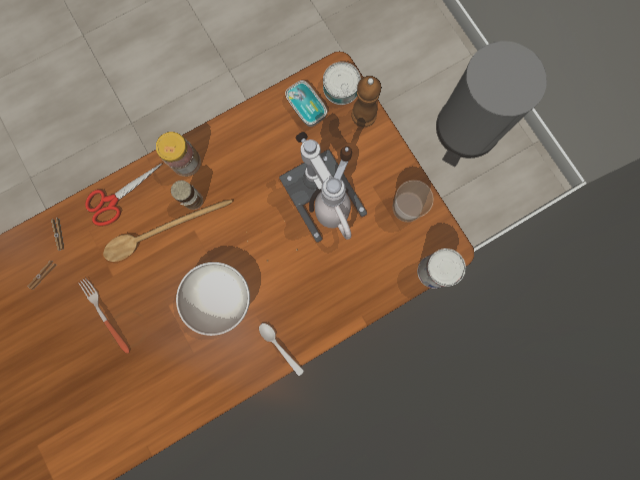

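The top view shows the knob at (346,154), the crank hub at (333,187), the column top at (311,148), the foot ends at (318,238) and (364,213), and the handle at about (346,228). In the scene view the knob is at (231,217) and the hub at (265,226).

```bash
cat > h.py <<'E'
import numpy as np,cv2
def load(n):return np.load(f"{n}.npz")
def ray(c,u,v):
    K=c["intrinsics"];R=c["R"];t=c["t"]
    d=R.T@np.linalg.solve(K,[u,v,1.]);return -R.T@t,d
def onz(c,u,v,z):
    o,d=ray(c,u,v);return o+d*(z-o[2])/d[2]
def dep(c,u,v):
    o,d=ray(c,u,v);return o+d*c["d"][int(v),int(u)]
def two(c1,p1,c2,p2):
    o1,d1=ray(c1,*p1);o2,d2=ray(c2,*p2)
    s=np.linalg.lstsq(np.c_[d1,-d2],o2-o1,rcond=None)[0]
    a=o1+d1*s[0];b=o2+d2*s[1];return (a+b)/2,np.linalg.norm(a-b)
E
python3 - <<'E'
from h import *
np.set_printoptions(precision=3,suppress=True)
T=load("top");S=load("scene")
for n,u,v in[("knob",346,154),("hub",333,187),("col",311,148),("footL",318,238),("footR",364,213),("hand",349,234),("hand",343,220),("glass",412,200),("tin",446,268),("bowl",213,299)]:
    print(n,dep(T,u,v))
print("scene knob",dep(S,231,217),dep(S,265,225))
print("two knob",two(T,(346,154),S,(231,214)))
for c,box in((T,(325,130,365,175)),(S,(220,200,245,235))):
    x0,y0,x1,y1=box;p=c["p"][y0:y1,x0:x1].astype(int)
    m=(p[...,2]-p[...,0]>15)&(p.sum(2)<240)
    P=np.array([dep(c,x+x0,y+y0) for y,x in np.argwhere(m)])
    k=(P[:,2]>.22)&(P[:,2]<.28);P=P[k];print(k.sum(),P.min(0),P.max(0),np.median(P,0))
# handle & flagon points from top depth
ii=np.array([dep(T,u,v) for v in range(205,240) for u in range(320,360)])
k=(ii[:,2]>.05)&(ii[:,2]<.15);print(np.c_[ii[k]][::12])
E
python3 -c "
import cv2
a=cv2.imread('pics/top0.png')[120:260,260:450];b=cv2.imread('pics/scene0.png')[190:390,180:330]
a=cv2.resize(a,None,fx=2.2,fy=2.2,interpolation=2);b=cv2.resize(b,(380,507),interpolation=2)
import numpy as np
c=np.zeros((507,800,3),np.uint8);c[:a.shape[0],:a.shape[1]]=a;c[:,420:]=b;cv2.imwrite('pics/crop.png',c)"
```

```text
knob [0.614 0.165 0.266]
hub [0.567 0.188 0.228]
col [0.639 0.226 0.229]
footL [0.509 0.219 0.009]
footR [0.564 0.116 0.012]
hand [0.502 0.154 0.104]
hand [0.527 0.167 0.126]
glass [0.593 0.007 0.011]
tin [ 0.431 -0.036  0.107]
bowl [0.377 0.448 0.009]
scene knob [0.627 0.174 0.255] [0.578 0.197 0.23 ]
two knob (array([0.619, 0.164, 0.254]), np.float64(0.0019258783467389527))
126 [0.609 0.156 0.231] [0.627 0.175 0.269] [0.615 0.167 0.262]
237 [0.616 0.162 0.231] [0.633 0.177 0.27 ] [0.627 0.172 0.255]
[[0.564 0.212 0.098]
 [0.562 0.166 0.101]
 [0.56  0.204 0.106]
 [0.56  0.168 0.101]
 [0.558 0.204 0.105]
 [0.552 0.181 0.13 ]
 [0.562 0.155 0.084]
 [0.554 0.192 0.111]
 [0.557 0.168 0.1  ]
 [0.555 0.204 0.1  ]
 [0.548 0.181 0.131]
 [0.558 0.155 0.083]
 [0.551 0.192 0.106]
 [0.553 0.168 0.098]
 [0.551 0.202 0.096]
 [0.544 0.179 0.131]
 [0.557 0.152 0.066]
 [0.547 0.19  0.105]
 [0.55  0.165 0.092]
 [0.547 0.202 0.096]
 [0.541 0.179 0.127]
 [0.548 0.213 0.082]
 [0.544 0.188 0.101]
 [0.547 0.163 0.086]
 [0.543 0.198 0.096]
 [0.536 0.175 0.131]
 [0.543 0.209 0.084]
 [0.54  0.184 0.099]
 [0.545 0.158 0.072]
 [0.54  0.192 0.093]
 [0.532 0.169 0.13 ]
 [0.539 0.198 0.086]
 [0.531 0.175 0.127]
 [0.537 0.203 0.084]
 [0.537 0.178 0.084]
 [0.537 0.205 0.072]
 [0.535 0.18  0.081]
 [0.536 0.205 0.066]
 [0.534 0.18  0.075]
 [0.535 0.203 0.062]
 [0.534 0.177 0.068]
 [0.533 0.198 0.061]
 [0.534 0.173 0.051]
 [0.532 0.188 0.055]
 [0.517 0.169 0.122]
 [0.515 0.159 0.123]
 [0.512 0.159 0.118]
 [0.508 0.157 0.115]
 [0.505 0.157 0.112]
 [0.502 0.163 0.105]
 [0.5   0.153 0.104]
 [0.497 0.158 0.095]]
```

View pics/crop.png

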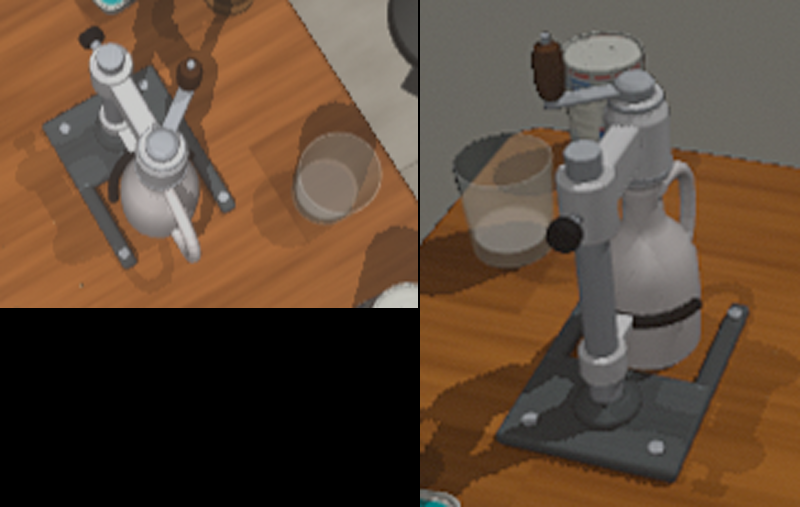

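The three views agree. The crank axis is near (0.571, 0.188), the stand's +x points about 28° from world x, and the knob is near (0.620, 0.167). I'll move up and across, then check with the wrist camera.

```bash
python3 -m creep '{"slide":[[0,0,-0.05],[0,0,-0.05],[0.043,-0.027,0],[0.043,-0.027,0],[0.043,-0.027,0],[0.043,-0.027,0],[0.043,-0.027,0],[0.043,-0.027,0]],"twist":[-5.5,-5.5,0,0,0,0,0,0]}' 50 30
python3 -m creep '{"slide":[[0.043,-0.027,0],[0.043,-0.027,0],[0.043,-0.027,0],[0.043,-0.027,0],[0.043,-0.027,0],[0.043,-0.027,0],[0.043,-0.027,0],[0.043,-0.027,0]],"twist":[0,0,0,0,0,0,0,0]}'
```

```text
clock: 1.1
position: [0.335, -0.3318, 0.3311]
ee_rot: [0.97, 0.242, -0.0, -0.0]
ft_force: [1.0, -0.2, -0.2]
grip_width: 0.499
grasp_force: 0.0
clock: 2.1
position: [0.5373, 0.02, 0.3311]
ee_rot: [0.97, 0.242, -0.0, 0.0]
ft_force: [0.4, -0.7, 0.1]
grip_width: 0.495
grasp_force: 0.0
```

```bash
python3 -m creep '{"slide":[[0.048,-0.031,0],[0.048,-0.031,0],[0.047,-0.03,0],[0,0,0]],"twist":[0,0,0,0]}'
python3 - <<'E'
from workcell import manip
import cv2,numpy as np
c=manip.camera_params("wrist");p,d=manip.camera("wrist");np.savez("w1.npz",p=p,d=d,**c);cv2.imwrite("pics/w1.png",p)
print(c, manip.get_obs()["position"])
E
```

```text
clock: 2.6
position: [0.6194, 0.1722, 0.329]
ee_rot: [0.969, 0.245, -0.002, -0.002]
ft_force: [0.3, -0.4, -1.5]
grip_width: 0.497
grasp_force: 0.0
{'intrinsics': array([[371.64829954,   0.        , 329.89639083],
       [  0.        , 371.64829954, 236.73633843],
       [  0.        ,   0.        ,   1.        ]]), 'R': array([[ 0.47543362, -0.87974245, -0.00401154],
       [-0.8438402 , -0.45731123,  0.28071365],
       [-0.24879024, -0.13007561, -0.95978318]]), 't': array([-0.14180113,  0.53662361,  0.64923709])} [0.61954501 0.16940202 0.32981054]
```

View pics/w1.png

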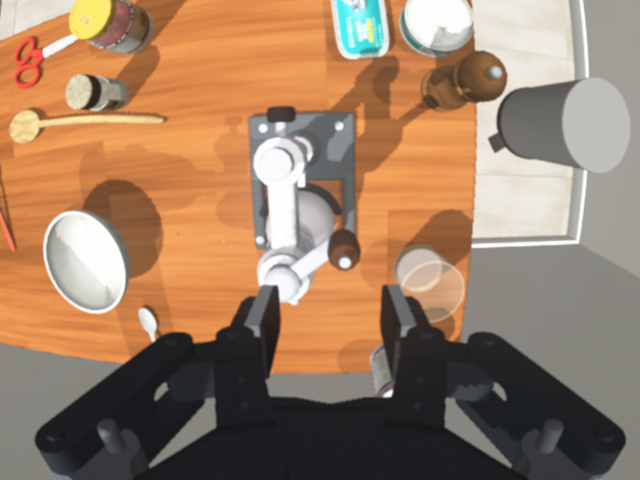

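The wrist view shows the knob's top pin at (345,261), the hub cap at (281,279), the column cap at (277,162), and the feet aligned with the image columns. I'll cast these as rays.

```bash
cat >> h.py <<'E'
def fray(c,u,v):
    K=c["intrinsics"];a=np.array([u-K[0,2],v-K[1,2]])/K[0,0];r=np.hypot(*a)
    d=np.r_[a/r*np.sin(r),np.cos(r)];R=c["R"];return -R.T@c["t"],R.T@d
def fonz(c,u,v,z):
    o,d=fray(c,u,v);return o+d*(z-o[2])/d[2]
def fdep(c,u,v):
    o,d=fray(c,u,v);return o+d*c["d"][int(v),int(u)]/(c["R"][2]@d)
E
python3 - <<'E'
from h import *
np.set_printoptions(precision=4,suppress=True)
W=load("w1")
for n,u,v in(("pin",345,261),("knobtop",344,252),("hub",281,279),("arm",315,260),("col",279,162),("bolt",260,240),("bolt2",264,128),("bolt3",339,127)):print(n,fdep(W,u,v))
print("hub",fonz(W,281,279,.232))
P=[]
for v in range(225,275):
  for u in range(325,362):
    q=fdep(W,u,v)
    if .235<q[2]<.275 and W["p"][v,u].sum()<300:P.append(q)
P=np.array(P);print(len(P),P.min(0),P.max(0),P.mean(0))
T=P[P[:,2]>.262];print("top",cv2.minEnclosingCircle(T[:,:2].astype(np.float32)))
P=[]
for v in range(262,302):
  for u in range(262,302):
    q=fdep(W,u,v)
    if q[2]>.224 : P.append(q)
P=np.array(P);print("hubcap",len(P),P.max(0),P[P[:,2]>P[:,2].max()-.004].mean(0),cv2.minEnclosingCircle(P[P[:,2]>P[:,2].max()-.004][:,:2].astype(np.float32)))
E
```

```text
pin [0.6221 0.164  0.2745]
knobtop [0.6249 0.1661 0.2688]
hub [0.5764 0.1882 0.2332]
arm [0.5981 0.1729 0.2261]
col [0.6479 0.2258 0.2294]
bolt [0.5161 0.221  0.0151]
bolt2 [0.647  0.2802 0.015 ]
bolt3 [0.6905 0.1994 0.0147]
hub [0.5759 0.1881 0.232 ]
838 [0.6143 0.1549 0.2353] [0.6318 0.1746 0.2708] [0.626  0.1668 0.2616]
top ((0.6226019263267517, 0.16489458084106445), 0.009200584143400192)
hubcap 1317 [0.6818 0.2051 0.4719] [0.6818 0.2051 0.4719] ((0.6817654371261597, 0.20510543882846832), 9.999999747378752e-05)
```

```bash
python3 -m creep '{"slide":[[0,0.006,0.03],[0,0,0.03],[0,0,0.029],[0,0,0]],"twist":[0,0,0,0]}'
python3 -m creep '{"slide":[[0,0,0],[0,0,0],[0,0,0],[0,0,0],[0,0,0]],"twist":[0,0,0,0,0]}' 10 30
```

```text
clock: 3.15
position: [0.6219, 0.1594, 0.2406]
ee_rot: [0.971, 0.241, -0.002, 0.001]
ft_force: [0.2, -0.2, -0.1]
grip_width: 0.5
grasp_force: 0.0
clock: 3.78
position: [0.6234, 0.1621, 0.2439]
ee_rot: [0.97, 0.242, 0.001, 0.0]
ft_force: [-0.1, -0.1, 7.7]
grip_width: 0.224
grasp_force: 29.8
```

Run:
```python
import numpy as np
a=np.radians(53+10*np.arange(37));x=np.round(55*np.c_[np.cos(a),np.sin(a)],1)/1000
d=np.round(np.diff(x,axis=0),4)
for i in range(0,36,6):print(53+10*i,[[*map(float,r),0] for r in d[i:i+6]])
```

```text
53 [[-0.0081, 0.0051, 0], [-0.0089, 0.0036, 0], [-0.0094, 0.002, 0], [-0.0096, 0.0003, 0], [-0.0095, -0.0013, 0], [-0.0091, -0.003, 0]]
113 [[-0.0085, -0.0045, 0], [-0.0075, -0.0059, 0], [-0.0064, -0.0071, 0], [-0.0051, -0.0081, 0], [-0.0036, -0.0089, 0], [-0.002, -0.0094, 0]]
173 [[-0.0003, -0.0096, 0], [0.0013, -0.0095, 0], [0.003, -0.0091, 0], [0.0045, -0.0085, 0], [0.0059, -0.0075, 0], [0.0071, -0.0064, 0]]
233 [[0.0081, -0.0051, 0], [0.0089, -0.0036, 0], [0.0094, -0.002, 0], [0.0096, -0.0003, 0], [0.0095, 0.0013, 0], [0.0091, 0.003, 0]]
293 [[0.0085, 0.0045, 0], [0.0075, 0.0059, 0], [0.0064, 0.0071, 0], [0.0051, 0.0081, 0], [0.0036, 0.0089, 0], [0.002, 0.0094, 0]]
353 [[0.0003, 0.0096, 0], [-0.0013, 0.0095, 0], [-0.003, 0.0091, 0], [-0.0045, 0.0085, 0], [-0.0059, 0.0075, 0], [-0.0071, 0.0064, 0]]
```

```bash
python3 -m creep '{"slide":[[-0.0081,0.0051,0],[-0.0089,0.0036,0],[-0.0094,0.002,0],[-0.0096,0.0003,0],[-0.0095,-0.0013,0],[-0.0091,-0.003,0]],"twist":[0,0,0,0,0,0]}'
```

```text
clock: 4.53
position: [0.5791, 0.1335, 0.2441]
ee_rot: [0.97, 0.243, 0.004, -0.002]
ft_force: [9.0, 11.5, 0.5]
grip_width: 0.224
grasp_force: 29.4
```

```bash
python3 -m creep '{"slide":[[-0.0085,-0.0045,0],[-0.0075,-0.0059,0],[-0.0064,-0.0071,0],[-0.0051,-0.0081,0],[-0.0036,-0.0089,0],[-0.002,-0.0094,0]],"twist":[0,0,0,0,0,0]}'
```

```text
clock: 5.28
position: [0.5315, 0.1543, 0.2441]
ee_rot: [0.97, 0.242, 0.005, -0.0]
ft_force: [21.2, 3.4, -5.9]
grip_width: 0.223
grasp_force: 29.6
```

```bash
python3 -m creep '{"slide":[[0.0012,-0.0105,0],[0.0025,-0.0105,0],[0.003,-0.0091,0],[0.0045,-0.0085,0],[0.0059,-0.0075,0],[0.0071,-0.0064,0]],"twist":[0,0,0,0,0,0]}'
```

```text
clock: 6.02
position: [0.5244, 0.21, 0.2437]
ee_rot: [0.97, 0.241, -0.0, 0.002]
ft_force: [-6.2, -7.9, 11.7]
grip_width: 0.224
grasp_force: 31.1
```

```bash
python3 -m creep '{"slide":[[0.0081,-0.0051,0],[0.0089,-0.0036,0],[0.0094,-0.002,0],[0.0096,-0.0003,0],[0.0095,0.0013,0],[0.0091,0.003,0]],"twist":[0,0,0,0,0,0]}'
```

```text
clock: 6.78
position: [0.5686, 0.2436, 0.2437]
ee_rot: [0.97, 0.243, -0.001, 0.0]
ft_force: [-9.7, -2.7, 10.3]
grip_width: 0.221
grasp_force: 31.0
```

```bash
python3 -m creep '{"slide":[[0.0085,0.0045,0],[0.0075,0.0059,0],[0.0064,0.0071,0],[0.0051,0.0081,0],[0.0036,0.0089,0],[0.002,0.0094,0]],"twist":[0,0,0,0,0,0]}'
```

```text
clock: 7.52
position: [0.6182, 0.2231, 0.244]
ee_rot: [0.97, 0.244, 0.0, -0.002]
ft_force: [-6.4, 7.7, 6.4]
grip_width: 0.222
grasp_force: 30.8
```

```bash
python3 -m creep '{"slide":[[0.0003,0.0096,0],[-0.0013,0.0095,0],[-0.003,0.0091,0],[-0.0045,0.0085,0],[-0.0059,0.0075,0],[-0.0071,0.0064,0]],"twist":[0,0,0,0,0,0]}'
```

```text
clock: 8.28
position: [0.6257, 0.1672, 0.2442]
ee_rot: [0.97, 0.243, 0.003, -0.002]
ft_force: [6.9, 8.2, 2.8]
grip_width: 0.227
grasp_force: 30.5
```

```bash
python3 -m creep '{"slide":[[-0.0081,0.0051,0],[-0.0089,0.0036,0],[-0.0094,0.002,0],[-0.0096,0.0003,0],[-0.0095,-0.0013,0],[-0.0091,-0.003,0]],"twist":[0,0,0,0,0,0]}'
```

```text
clock: 9.02
position: [0.5812, 0.1339, 0.2441]
ee_rot: [0.97, 0.242, 0.003, -0.0]
ft_force: [8.9, 3.9, 1.9]
grip_width: 0.225
grasp_force: 30.4
```

Resistance is still 9 N, so I'll keep going in 60° steps.

```bash
python3 -m creep '{"slide":[[-0.0085,-0.0045,0],[-0.0075,-0.0059,0],[-0.0064,-0.0071,0],[-0.0051,-0.0081,0],[-0.0036,-0.0089,0],[-0.002,-0.0094,0]],"twist":[0,0,0,0,0,0]}'
```

```text
clock: 9.78
position: [0.5318, 0.1546, 0.244]
ee_rot: [0.971, 0.241, 0.003, 0.002]
ft_force: [8.6, -5.8, 5.0]
grip_width: 0.222
grasp_force: 30.8
```

```bash
python3 -m creep '{"slide":[[-0.0003,-0.0096,0],[0.0013,-0.0095,0],[0.003,-0.0091,0],[0.0045,-0.0085,0],[0.0059,-0.0075,0],[0.0071,-0.0064,0]],"twist":[0,0,0,0,0,0]}'
```

```text
clock: 10.52
position: [0.5244, 0.21, 0.2437]
ee_rot: [0.97, 0.241, -0.0, 0.002]
ft_force: [-7.4, -6.9, 13.4]
grip_width: 0.226
grasp_force: 31.4
```

```bash
python3 -m creep '{"slide":[[0.0081,-0.0051,0],[0.0089,-0.0036,0],[0.0094,-0.002,0],[0.0096,-0.0003,0],[0.0095,0.0013,0],[0.0091,0.003,0]],"twist":[0,0,0,0,0,0]}'
```

```text
clock: 11.28
position: [0.5702, 0.2437, 0.2438]
ee_rot: [0.97, 0.242, 0.001, -0.0]
ft_force: [-0.7, -0.4, 6.9]
grip_width: 0.228
grasp_force: 30.9
```

Tangential resistance fell from about 10 N to under 1 N, so the cork has let go. I'll release the knob, lift and go over to the handle.

```bash
python3 -m creep '{"slide":[[0,0,0],[0,0,0],[0,0,-0.02],[0,0,-0.04],[0,0,-0.04],[-0.03,0.01,0],[-0.035,0.02,0],[-0.033,0.02,0]],"twist":[0,0,0,0,0,0,0,0]}' 50 30
python3 -m creep '{"slide":[[0,0,0.05],[0,0,0.05],[0,0,0],[0,0,0]],"twist":[0,0,0,0]}'
python3 - <<'E'
from workcell import manip
import cv2,numpy as np
c=manip.camera_params("wrist");p,d=manip.camera("wrist");np.savez("w2.npz",p=p,d=d,**c);cv2.imwrite("pics/w2.png",p)
p,d=manip.camera("scene");cv2.imwrite("pics/s2.png",p)
E
```

```text
clock: 12.28
position: [0.5056, 0.1521, 0.3436]
ee_rot: [0.97, 0.242, 0.001, 0.0]
ft_force: [-0.2, -0.6, 0.0]
grip_width: 0.499
grasp_force: 0.0
clock: 12.78
position: [0.5073, 0.1533, 0.245]
ee_rot: [0.97, 0.242, 0.001, 0.0]
ft_force: [-0.0, 1.1, 0.9]
grip_width: 0.499
grasp_force: 0.0
```

View pics/w2.png

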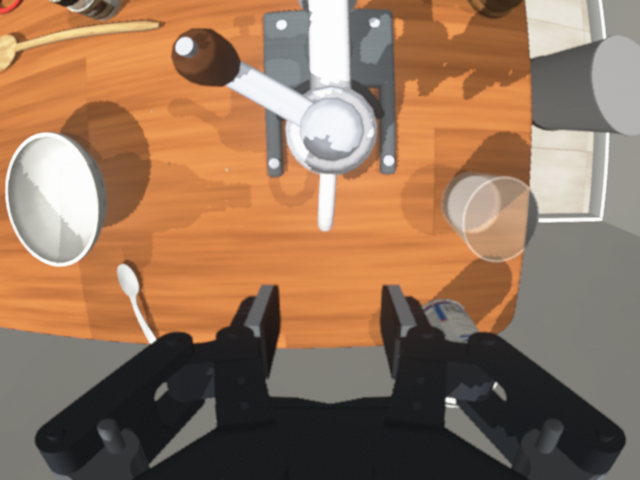

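The handle runs from (328,175) to its outer end at (326,228), the hub is at (331,127), and the foot bolts are at (274,162) and (389,160). I'll measure the handle in the tool frame.

Run:
```python
from h import *
from workcell import manip
np.set_printoptions(precision=4,suppress=True)
W=load("w2");pos=np.array([.5065,.153]) ; print(manip.get_obs()["position"])
ex=np.array([.883,.469]);ey=np.array([.469,-.883])
def tool(q):e=q[:2]-np.array(manip.get_obs()["position"][:2]);return np.r_[e@ex,e@ey,q[2]]
for v in range(178,236,5):
    row=W["p"][v,305:350].astype(int);k=np.where((row.min(1)>100)&(row.max(1)-row.min(1)<60))[0]+305
    if len(k):
        u=k.mean();print(v,len(k),u,tool(fdep(W,round(u),v)))
print("bolts",tool(fonz(W,274,162,.014)),tool(fonz(W,389,160,.014)),"hub",tool(fonz(W,331,126,.232)))
```

```text
[0.5076 0.1533 0.2449]
178 17 328.0 [ 0.0384 -0.0013  0.133 ]
183 17 327.0 [ 0.0349 -0.002   0.1328]
188 17 327.0 [ 0.0313 -0.002   0.1321]
193 17 327.0 [ 0.0275 -0.002   0.1307]
198 16 326.5 [ 0.0239 -0.0027  0.1307]
203 17 326.0 [ 0.0202 -0.0027  0.1299]
208 17 326.0 [ 0.0161 -0.0027  0.1275]
213 16 325.5 [ 0.0123 -0.0027  0.1269]
218 15 325.0 [ 0.0081 -0.0035  0.1246]
223 15 325.0 [ 0.0028 -0.0036  0.1184]
228 11 325.0 [-0.0025 -0.0037  0.1128]
bolts [ 0.0406 -0.0564  0.014 ] [0.0428 0.0598 0.014 ] hub [0.0724 0.0004 0.232 ]
```

```bash
python3 -m creep '{"slide":[[-0.002,-0.004,0.04],[0,0,0.05],[0,0,0.05],[0,0,0.03],[0,0,0],[0,0,0]],"twist":[0,0,0,0,0,0]}'
python3 -m creep '{"slide":[[0,0,0],[0,0,0],[0,0,0],[0,0,0],[0,0,0],[0,0,0]],"twist":[0,0,0,0,0,0]}' 5 50
```

```text
clock: 13.62
position: [0.5043, 0.1558, 0.0745]
ee_rot: [0.97, 0.242, 0.001, -0.0]
ft_force: [-0.0, -0.3, 1.2]
grip_width: 0.503
grasp_force: 0.0
clock: 14.38
position: [0.5037, 0.1553, 0.0736]
ee_rot: [0.97, 0.242, 0.001, 0.0]
ft_force: [-1.6, -0.7, 7.7]
grip_width: 0.127
grasp_force: 48.6
```

```bash
python3 -m creep '{"slide":[[0,0,-0.0005],[0,0,-0.0005],[-0.003,0,0],[-0.004,0,0],[-0.004,0,0]],"twist":[0,0,0,0,0]}'
```

```text
clock: 15.0
position: [0.4932, 0.15, 0.0735]
ee_rot: [0.97, 0.242, 0.0, 0.0]
ft_force: [2.9, 1.6, 0.8]
grip_width: 0.125
grasp_force: 48.9
```

```bash
python3 -m creep '{"slide":[[-0.006,0,0],[-0.006,0,0],[-0.006,0,0],[-0.006,0,0],[-0.006,0,0],[-0.006,0,0],[-0.006,0,0],[-0.006,0,0]],"twist":[0,0,0,0,0,0,0,0]}'
```

```text
clock: 16.0
position: [0.4505, 0.1273, 0.0733]
ee_rot: [0.97, 0.242, 0.0, 0.0]
ft_force: [4.5, 1.6, 1.9]
grip_width: 0.128
grasp_force: 49.0
```

```bash
python3 -m creep '{"slide":[[-0.0065,0,0],[-0.0065,0,0],[-0.0065,0,0],[-0.0065,0,0],[-0.0065,0,0],[-0.0065,0,0],[-0.006,0,0],[-0.006,0,0]],"twist":[0,0,0,0,0,0,0,0]}'
python3 - <<'E'
from workcell import manip
import cv2
p,d=manip.camera("scene");cv2.imwrite("pics/s3.png",p[150:400,100:450])
E
```

```text
clock: 17.0
position: [0.4054, 0.1033, 0.0733]
ee_rot: [0.97, 0.242, -0.0, 0.0]
ft_force: [3.8, 1.9, 1.6]
grip_width: 0.131
grasp_force: 48.9
```

View pics/s3.png

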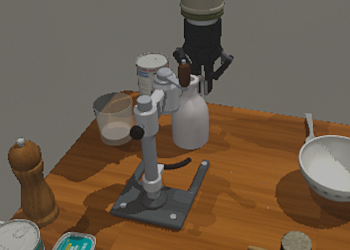

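The flagon stands upright, clear of the stand, at crop pixel (190,125). I'll open the fingers and lift away.

```bash
python3 -m creep '{"slide":[[0,0,0],[0,0,0],[0,0,0],[0,0,0],[0,0,-0.02],[0,0,-0.05],[0,0,-0.05],[0,0,-0.05]],"twist":[0,0,0,0,0,0,0,0]}' 45
python3 -m creep '{"slide":[[0,0,-0.05],[0,0.04,0],[0,0.05,0],[0,0.05,0],[0,0.05,0],[0,0.05,0],[0,0,0],[0,0,0]],"twist":[0,0,0,0,0,0,0,0]}'
python3 - <<'E'
from workcell import manip
import cv2,numpy as np
p,d=manip.camera("top");c=manip.camera_params("top");np.savez("top2.npz",p=p,d=d,**c)
q,_=manip.camera("scene");cv2.imwrite("pics/end.png",np.hstack([cv2.resize(p[100:340,150:480],(400,291)),cv2.resize(q[180:400,130:430],(397,291))]))
from h import *
T=load("top2");P=np.array([dep(T,u,v) for v in range(170,290) for u in range(290,400)])
k=P[(P[:,2]>.14)&(P[:,2]<.153)];a=np.array([.574,.187])
k=k[np.hypot(*(k[:,:2]-a).T)>.06];m=k[:,:2].mean(0);print(len(k),m,np.hypot(*(m-a)))
E
```

```text
clock: 18.05
position: [0.4054, 0.1036, 0.2449]
ee_rot: [0.97, 0.242, 0.0, 0.0]
ft_force: [1.0, 0.7, -0.2]
grip_width: 0.451
grasp_force: 0.0
clock: 19.05
position: [0.5184, -0.1078, 0.293]
ee_rot: [0.97, 0.242, -0.0, -0.0]
ft_force: [-0.1, 0.2, 0.5]
grip_width: 0.452
grasp_force: 0.0
215 [0.47178773 0.13551887] 0.11444498983131064
```

View pics/end.png

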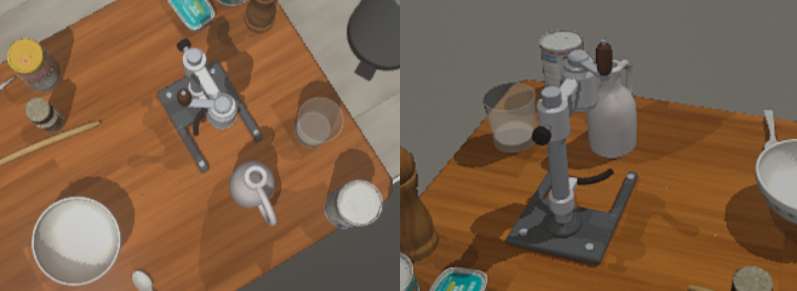

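The flagon stands free and upright about 11 cm from the axis, with its lip at (257,178). The glass, bowl and tin look undisturbed, so I'm handing in.

```bash
python3 -c "
from workcell import manip
print(manip.hand_in())"
```

```text
the job is handed in; nothing more can be done
None
```

The cork is drawn, with winding stopped within about 60° of it letting go, and the flagon stands upright about 11 cm from the crank's axis with the glass, bowl and tin apparently undisturbed; handed in at about 19 s, no verdict returned.

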